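# Open the sample chest's dial lock and present its shackle at the tag reader

## Task

Open the combination lock of the sample chest: turn the dial, click by click, until the white line on its blue grip points at the red mark on the shackle's side and it has clicked into that notch, leave the dial there, and pull the steel shackle straight up out of the lock. Carry the shackle to the white tag reader and finish while holding it there in the gripper: upright, over the middle of the reader, its lower ends about 5 cm above it, not touching it. Leave the bottles and the beaker alone.

Things in the scene. Friction and masses are not known exactly. Their poses are not given: they have to be found in the camera images.
- dial (a joint): Angle of the lock's dial (rad), positive counter-clockwise seen from above; 0 = white line at the red mark (open). Clicks into a notch every 0.524 rad (30 deg); a spring draws it to the nearest notch when let go (about 0.08 N m to pass a click). Range -1.2 to 3.0; starts at 1.0 to 2.65, so turn it clockwise, maybe in two grasps. In all other notches the shackle is blocked.
- dial_grip (a point): On the dial's axis at grip height. A black disc 58 mm across with an upright blue bar 14 mm thick, 44 long, 34 tall; the point is 22 mm above the disc, 12 mm below the bar's top, which is 204 mm above the bench. Axes turn with the dial: y along the bar to the end with the white line, x across its thickness (squeeze along x), z up. It tops a dark round turret 57 mm across.
- index_mark (a point): Top of the upright red mark at the dial's rim, 30 mm from the dial axis (two red stripes on the case flank that line). Axes: y from the dial axis towards the shackle, x across, z up. On the chest, a lilac box 260 x 300 mm, 70 high, white lid 14 mm thick on its rear half. The lock case on its front ledge is 86 x 147 mm, 40 high, its top 110 mm above the bench; the turret rises 52 mm above that.
- shackle_grip (a point): Centre of the bow (top bar) of the loose steel shackle, blue tag in its middle. Level bar 10 mm thick, 56 long, 12 tall; y along it, x across (squeeze along x), z up. When locked it is 50 mm above the case top, 69 mm from the dial axis; a strap 4 mm thick lies on the case under it. Two 9 mm legs, 46 mm apart, end 90 mm below it, 40 mm deep in the lock: pull straight up over 50 mm. 0.1 to 0.2 kg.
- shackle_foot (a point): Point of the shackle half-way between the lower ends of its legs, 90 mm straight below the centre of the bow; same axes.
- reader_top (a point): Middle of the top of the tag reader, a fixed white pad 100 x 100 mm with a blue ring, top 24 mm above the bench. It stands to the left or to the right of the chest. z up.
- amber_mid (a point): Bystander: amber bottle, 62 mm across, 130 mm tall; point half-way up.
- white_mid (a point): Bystander: white bottle with red cap, 60 mm across, 150 mm tall; point half-way up.
- beaker_mid (a point): Bystander: glass beaker, 72 mm across, 90 mm tall; point half-way up.

How it is judged:
By the outcome, as a careful person would: the job done as asked, in the order asked, and still so for the second after the job is handed in, while the arm keeps its last pose, push and grip.
It also fails if it takes over 70 s, if anything falls off the work surface, if the arm or the gripper's body presses on something with over 40 N, if the wrist force passes 120 N, or if a joint passes its speed limit or range.

## Robot

A 6-joint arm with a two-finger parallel gripper is mounted at the origin on the work surface. World frame = base frame: x ahead of the robot, y to its left, z up, the work surface at z = 0. Lengths are in mm, angles in rad, forces in N, time in s.
With the tool pointing down it reaches from about 400 to 925 mm from the base axis. Payload 12.5 kg.
Tool frame: the origin (TCP) lies at the very end of the fingers, on their centre line; the grasp point (between the pads) lies 19 mm behind it (env.grip_point_offset is the distance from the TCP to the grasp point, in mm); z points along the fingers, y is the direction in which the jaws open and shut (so a half turn about z gives the same grasp; the last joint's range is limited). The gripper opens to 95 mm and grips with 3 to 60 N. Pads are 20 mm wide; open, the fingers measure 119 mm over their backs; the gripper's body (75 mm by 180 mm) begins 59 mm behind the grasp point.
Start: joints at [-1.406, 0.491, 1.559, -0, 1.092, -0.106], TCP at [167.212, -602.235, 214.661] pointing down, gripper open.
Joint ranges: [-3.1, 3.1], [-0.84, 2.19], [0.05, 2.79], [-1.13, 4.28], [0.06, 2.93], [-2.69, 2.69]. Speed limits (rad/s): [2.22, 2.22, 2.79, 3.14, 3.14, 3.14].

## Interface

Orientations are given as [roll, pitch, yaw] about the fixed x, y, z axes, in that order (R = Rz(yaw) Ry(pitch) Rx(roll)).
In Python, from cell import env gives the robot as it stands.
- The arm moves only by the tool drive_tool, never from a script. Its argument "commands" is a list of rows, each an object of numbers: "dx", "dy", "dz": the shift along the world's x, y, z in mm; "yaw": the turn about the world's z in degrees. In form: [{"dx": .., "dy": .., "dz": .., "yaw": ..}, ...]. A call has 1 to 5 rows; each row shifts and turns the commanded pose from where the row before left it; what a row does not reach is not made up. A row lasts 1/12 s, in which the tool goes at most 41.7 mm and 7.16 degrees, less where a joint would pass 70% of its speed; a pose out of reach is approached as far as the arm can. A call with a gripper value outside its range is refused whole. "grip" is the opening, from 0 (shut) to 1 (fully open), set as the call begins (left out, the last holds). The fingers move at their own pace and stop on an object; the grip force is fixed at half the most. Time passes only in rows, so rows that do not move let the fingers close. It gives the time, the measured TCP pose, the force and the opening at its end, in the units of the state.
- env.state(): the state, without advancing time (a new reading comes with each control period).
- env.read_camera(name): name is "scene" or "top" or "wrist"; returns the picture (420x560x3 uint8, red, green, blue); there is no depth.
- env.calibration(name): a dict with "intrinsics" (3x3 intrinsics, pixels), "rvec" (rotation vector, rad) and "tvec" (3), from world to camera coordinates, as OpenCV has them. Camera axes: x right, y down, z forward; pixel columns grow to the right and rows downward; lengths in mm; the calibration is good to about 2 mm. A picture is of the moment at which its call begins: read the wrist's pose just before it. calibration takes no time and is no camera call; for the wrist camera it gives the pose at the moment of the call.
- env.job_done(): hands the job in, once; it reports no verdict.
Trained networks look in the newest picture that a camera, given by its name, has taken for a name from the list of things; names that differ only in an ending like _2 or _b are one class to them, and where a whole thing is asked for, a point or a joint stands for the part that bears it (a point fixed in the world has none). Each returns a list of dicts, best first, with "conf" (0 to 1); they miss things now and then, are a little off and sometimes report something else, mostly with a low value. They report only what shows in the picture. A call takes as long as a camera call.
- env.trace(query, camera): "pixels" (420x560 bool, what is visible of it) and "pixel" ([column, row] in pixels, amid what is visible of it).
- env.place_of(query, camera): "pixel" ([column, row] in pixels: a listed point, or the origin of a listed thing).
The state is a dict: "t": time; "joints": joint angles; "qvel": joint speeds; "tau": joint torques, N m; "eef_pos": TCP position; "tcp_rot": TCP orientation; "ft_force": force on the tool from outside, world axes, zero at the start; "moment": the same for the moment, N m; "opening": opening from 0.0 (shut) to 1.0 (fully open).
Only numpy, scipy, OpenCV 4.12 (cv2) and the standard library are available. Lean on these libraries where they do the work, as an engineer would, in place of code of your own. Each camera call takes 0.05 s, during which the arm holds its last target.

## Working session

There is one attempt and no reset: what is moved stays moved. The work goes in short steps, Python scripts to look and compute and a tool call to move; the robot and the scene stay as the last step left them, time stands still between calls to the robot, and variables do not carry over. Pictures are saved under pics/ and viewed, and the job is handed in when it is done.

Besides the shell and the picture viewer there is one more tool, called after "Emit:" by a JSON object that holds its "op" and its "data". drive_tool: Moves the arm, as the interface text tells. Its arguments: {"type":"object","properties":{"commands":{"type":"array"},"grip":{"type":"number"}},"required":["commands"]}

```bash
mkdir -p pics; ls; cat > h.py <<'E'
import numpy as np, cv2
from cell import env
def cal(n):
    c=env.calibration(n); R=cv2.Rodrigues(np.array(c["rvec"],float))[0]; return np.array(c["intrinsics"],float),R,np.array(c["tvec"],float).ravel()
def ray(n,px,z,c=None):
    K,R,t=c or cal(n); d=R.T@np.linalg.inv(K)@np.array([px[0],px[1],1.]); o=-R.T@t
    return o+d*(z-o[2])/d[2]
def proj(n,p,c=None):
    K,R,t=c or cal(n); q=K@(R@np.array(p,float)+t); return q[:2]/q[2]
def save(n,f,scale=1):
    im=env.read_camera(n); cv2.imwrite(f,cv2.resize(im[:,:,::-1],None,fx=scale,fy=scale,interpolation=cv2.INTER_CUBIC)); return im
E
python3 - <<'E'
from h import *
print(env.state())
for n in("scene","top"):
    save(n,f"pics/{n}0.png"); c=cal(n); print(n,c, 'pos',-c[1].T@c[2])
    for q,z in(("dial_grip",192),("index_mark",None),("shackle_grip",160),("reader_top",24),("amber_mid",65),("white_mid",75),("beaker_mid",45)):
        r=env.place_of(q,n)
        for d in r[:2]: print(q,d["pixel"],round(d["conf"],2), ray(n,d["pixel"],z).round(1) if z else '')
E
```

```text
pics
{'t': 0.0, 'joints': array([-1.40557126e+00,  4.91538473e-01,  1.55944807e+00, -8.69635431e-06,
        1.09168736e+00, -1.05575434e-01]), 'qvel': array([-0.00010122,  0.00180122,  0.00029192, -0.00078121,  0.00120356,
       -0.0002972 ]), 'tau': array([-3.54926669e-05, -6.12634206e+01, -2.58174795e+01,  6.91998540e-02,
        4.82357258e-02, -8.87589317e-05]), 'eef_pos': array([ 167.18415465, -601.9749666 ,  214.07532278]), 'tcp_rot': array([-3.14051661e+00, -1.06271304e-04,  2.70804455e-01]), 'ft_force': array([ 0.09456518,  0.39589506, -0.72689969]), 'moment': array([-0.03536207, -0.07787974,  0.00947194]), 'opening': 0.996585299400744}
scene (array([[473.1181428 ,   0.        , 280.17642937],
       [  0.        , 473.1181428 , 210.34824324],
       [  0.        ,   0.        ,   1.        ]]), array([[-0.66410503,  0.7476367 , -0.00196813],
       [ 0.40386887,  0.35652775, -0.84248318],
       [-0.62916965, -0.56029218, -0.53871906]]), array([ 334.45093714,  -72.3448041 , 1453.14489432])) pos [1165.60302399  589.93086111  722.54581412]
dial_grip [258.5, 186.3] 0.71 [502.
[... 461 characters left out ...]
6],
       [  0.        ,   0.        ,   1.        ]]), array([[ 0.00756643, -0.99984521, -0.01588413],
       [-0.9971762 , -0.00635747, -0.07482792],
       [ 0.07471536,  0.01640545, -0.99706995]]), array([   3.86433903,  508.57311197, 1270.49140404])) pos [ 412.18254142  -13.74600792 1304.88564668]
dial_grip [313.5, 211.8] 0.66 [506.  -53.8 192. ]
index_mark [302.5, 209.2] 0.74 
shackle_grip [283.6, 210.3] 0.46 [511.6  12.4 160. ]
reader_top [162.6, 248.0] 0.65 [426.4 319.2  24. ]
amber_mid [417.6, 239.2] 0.78 [ 451.7 -310.3   65. ]
amber_mid [433.4, 175.6] 0.45 [ 607.2 -350.5   65. ]
white_mid [437.0, 177.5] 0.63 [ 601.  -356.4   75. ]
beaker_mid [161.7, 175.5] 0.69 [607.1 320.7  45. ]
```

```bash
python3 - <<'E'
from h import *
im=cv2.imread('pics/top0.png'); cv2.imwrite('pics/top0c.png',cv2.resize(im[150:270,220:380],None,fx=5,fy=5,interpolation=cv2.INTER_CUBIC))
im=cv2.imread('pics/scene0.png'); cv2.imwrite('pics/scene0c.png',cv2.resize(im[150:270,190:350],None,fx=5,fy=5,interpolation=cv2.INTER_CUBIC))
E
```

```text
(no output)
```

View pics/top0.png

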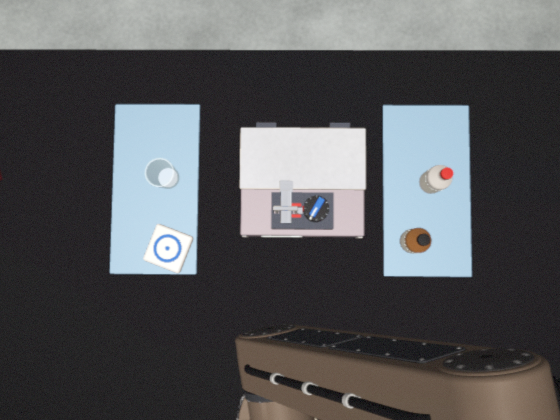

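View pics/scene0.png

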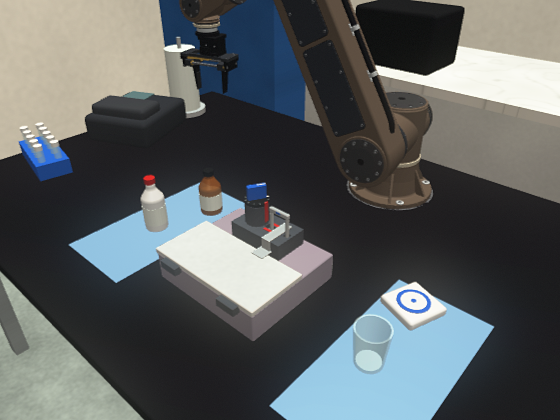

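```bash
sleep 1
```

```text
(no output)
```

View pics/top0c.png

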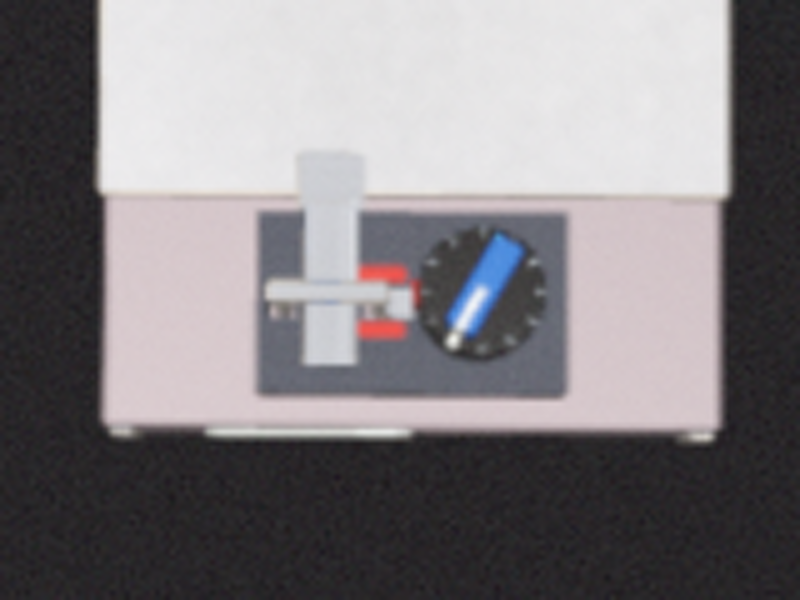

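View pics/scene0c.png

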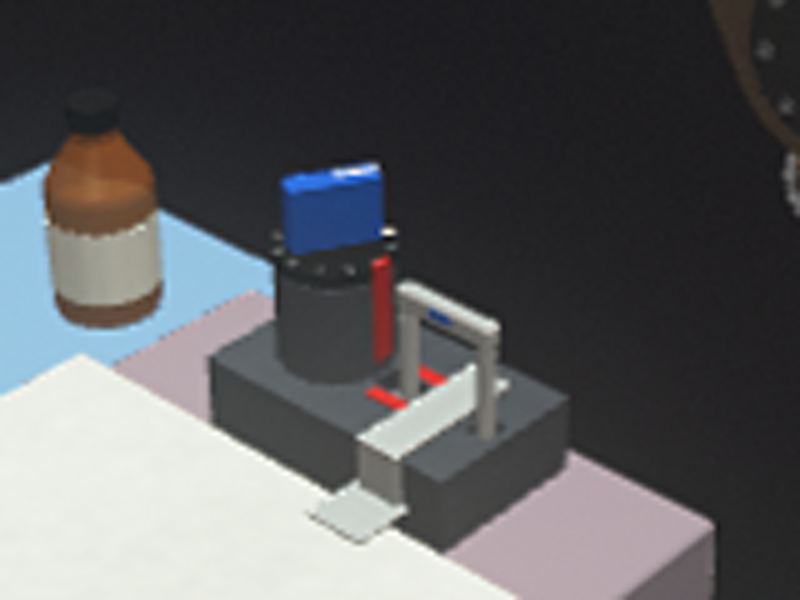

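The top view shows the line end of the dial pointing lower-left, about 60° (two notches) counter-clockwise of the red mark. The reader is on the left at about (167,248) px and the shackle bow is at about (286,208). I'll triangulate the positions and move in closer.

```bash
python3 - <<'E'
from h import *
px=dict(dial=([258.5,186.3],[313.5,211.8]),mark=([264,206.4],[302.5,209.2]),sh=([281.6,212.9],[283.6,210.3]),rd=([409.7,296.7],[162.6,248.0]))
P=[]
for n in("scene","top"):
    K,R,t=cal(n);P.append(K@np.c_[R,t])
for k,(a,b) in px.items():
    X=cv2.triangulatePoints(P[0],P[1],np.array(a,float),np.array(b,float)).ravel();X=X[:3]/X[3]
    print(k,X.round(1),proj("top",X).round(1),proj("scene",X).round(1))
# by hand pixels: mid of bar top (top image crop)
for nm,p,z in(("barTopEndA",(505/5+220,238/5+150),204),("barTopEndLine",(462/5+220,332/5+150),204),("disc c",(482/5+220,293/5+150),170),("bowL",(266/5+220,290/5+150),166),("bowR",(388/5+220,291/5+150),166)):
    print(nm,ray("top",p,z).round(1))
E
```

```text
dial [507.7 -55.9 197.4] [314.6 210.8] [260.1 186.4]
mark [516.5 -32.3 158.3] [303.4 208.4] [265.5 206.5]
sh [511.9  12.3 158.1] [283.7 210.2] [281.7 212.9]
rd [430.4 309.1  38.1] [165.2 246.3] [414.  296.3]
barTopEndA [535.9 -69.5 204. ]
barTopEndLine [495. -51. 204.]
disc c [515. -61. 170.]
bowL [516.1  35.6 166. ]
bowR [516.  -19.1 166. ]
```

Emit:
{"op": "drive_tool", "data": {"commands": [{"dx":0,"dy":0,"dz":40,"yaw":7},{"dx":10,"dy":15,"dz":40,"yaw":7},{"dx":20,"dy":30,"dz":10,"yaw":7},{"dx":20,"dy":34,"dz":0,"yaw":7},{"dx":20,"dy":34,"dz":0,"yaw":7}]}}

```text
t: 1.22
eef_pos: [237.1, -488.9, 303.4]
tcp_rot: [3.14, 0.001, 0.887]
ft_force: [1.2, -0.8, -0.2]
opening: 0.998
```

Emit:
{"op": "drive_tool", "data": {"commands": [{"dx":20,"dy":31,"dz":0,"yaw":7},{"dx":20,"dy":31,"dz":0,"yaw":7},{"dx":20,"dy":31,"dz":0,"yaw":7},{"dx":20,"dy":31,"dz":0,"yaw":7},{"dx":20,"dy":31,"dz":0,"yaw":7}]}}

```text
t: 1.63
eef_pos: [337.3, -333.4, 302.9]
tcp_rot: [3.141, 0.0, 1.498]
ft_force: [0.1, -0.9, -0.5]
opening: 1.0
```

Emit:
{"op": "drive_tool", "data": {"commands": [{"dx":20,"dy":31,"dz":0,"yaw":7},{"dx":20,"dy":31,"dz":0,"yaw":7},{"dx":20,"dy":31,"dz":0,"yaw":7},{"dx":20,"dy":31,"dz":0,"yaw":7},{"dx":20,"dy":31,"dz":0,"yaw":7}]}}

```text
t: 2.05
eef_pos: [437.3, -178.3, 302.9]
tcp_rot: [3.141, 0.001, 2.109]
ft_force: [0.4, -0.7, -0.6]
opening: 1.002
```

Emit:
{"op": "drive_tool", "data": {"commands": [{"dx":20,"dy":31,"dz":0,"yaw":7},{"dx":20,"dy":31,"dz":0,"yaw":7},{"dx":20,"dy":31,"dz":0,"yaw":7},{"dx":18,"dy":26,"dz":0,"yaw":7},{"dx":0,"dy":0,"dz":0,"yaw":0}]}}

```text
t: 2.47
eef_pos: [516.8, -57.3, 302.5]
tcp_rot: [3.14, 0.0, 2.603]
ft_force: [0.9, -0.1, 0.6]
opening: 0.998
```

```bash
python3 - <<'E'
from h import *
print(env.state())
c=cal("wrist");print(-c[1].T@c[2])
save("wrist","pics/w1.png")
for q,z in(("dial_grip",192),("index_mark",160),("shackle_grip",160)):
    for d in env.place_of(q,"wrist")[:2]: print(q,d["pixel"],round(d["conf"],2), ray("wrist",d["pixel"],z,c).round(1))
E
```

```text
{'t': 2.4667, 'joints': array([-2.37977560e-01,  2.55925215e-01,  1.68808509e+00,  1.11550839e-03,
        1.19697294e+00, -1.27059677e+00]), 'qvel': array([-0.07545985, -0.02375588,  0.04230677, -0.02295426, -0.00555054,
        0.09505349]), 'tau': array([  2.26224504, -45.64908743, -28.57042193,   0.11547096,
         0.15345915,  -0.93795396]), 'eef_pos': array([516.76835968, -57.25302172, 302.53409172]), 'tcp_rot': array([3.14042025e+00, 2.74789639e-04, 2.60300834e+00]), 'ft_force': array([ 0.86816224, -0.09974081,  0.60478001]), 'moment': array([ 0.03507186, -0.1658784 , -0.0077846 ]), 'opening': 0.9983890781220792}
[454.67421635 -19.36069098 471.70139759]
dial_grip [272.8, 208.0] 0.67 [516.4 -63.2 192. ]
index_mark [304.5, 181.5] 0.64 [516.3 -26.7 160. ]
shackle_grip [334.7, 162.6] 0.67 [515.2   8.1 160. ]
```

View pics/w1.png

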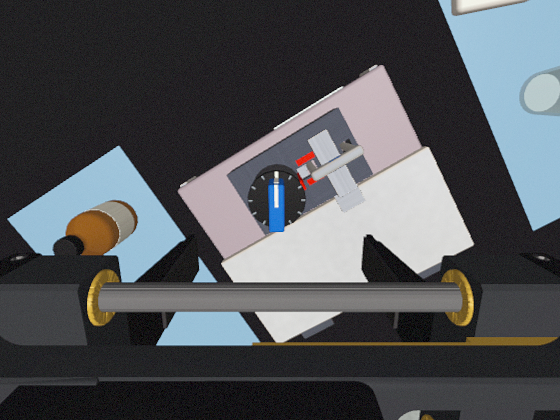

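The wrist view shows the blue bar upright at column ~276, rows ~180–231, so the jaws are already nearly aligned with it. The shackle bow runs from about (313,170) to (361,148). I'll measure both on an enlarged picture.

```bash
python3 - <<'E'
from h import *
im=cv2.imread('pics/w1.png'); 
cv2.imwrite('pics/w1c.png',cv2.resize(im[130:250,220:380],None,fx=5,fy=5,interpolation=cv2.INTER_CUBIC))
c=cal("wrist")
b,g,r=[im[:,:,i].astype(int) for i in range(3)]
m=((b>r+60)&(b>110)).astype(np.uint8); m[250:]=0; m[:, :240]=0; m[:,310:]=0
m[:165]=0
n,l,s,ce=cv2.connectedComponentsWithStats(m); print(s,ce)
i=1+np.argmax(s[1:,4]); ys,xs=np.where(l==i)
print(cv2.minAreaRect(np.c_[xs,ys].astype(np.float32)))
for R in(182,195,205,215,225,230): print(R, xs[ys==R].min() if (ys==R).any() else 0, xs[ys==R].max() if (ys==R).any() else 0)
# project a model at guess
for cx,cy,a in((516,-62,150),):
    u=np.array([np.cos(np.radians(a)),np.sin(np.radians(a))]);v=np.array([-u[1],u[0]])
    for z in(204,170):
        for s1,s2 in((1,1),(1,-1),(-1,-1),(-1,1)):
            p=np.array([cx,cy])+u*22*s1+v*7*s2; print(z,s1,s2,proj("wrist",[*p,z],c).round(1))
E
```

```text
[[     0      0    560    420 234476]
 [   268    179     17     53    724]] [[279.51001382 209.50693035]
 [276.25690608 207.25552486]]
((276.0, 205.0), (52.0, 16.0), 90.0)
182 270 282
195 268 284
205 269 284
215 269 284
225 269 284
230 269 283
204 1 1 [270.3 186.1]
204 1 -1 [286.5 185.7]
204 -1 -1 [287.6 233.8]
204 -1 1 [272.  234.2]
170 1 1 [271.3 179.3]
170 1 -1 [285.7 178.9]
170 -1 -1 [286.8 222.3]
170 -1 1 [272.8 222.7]
```

View pics/w1c.png

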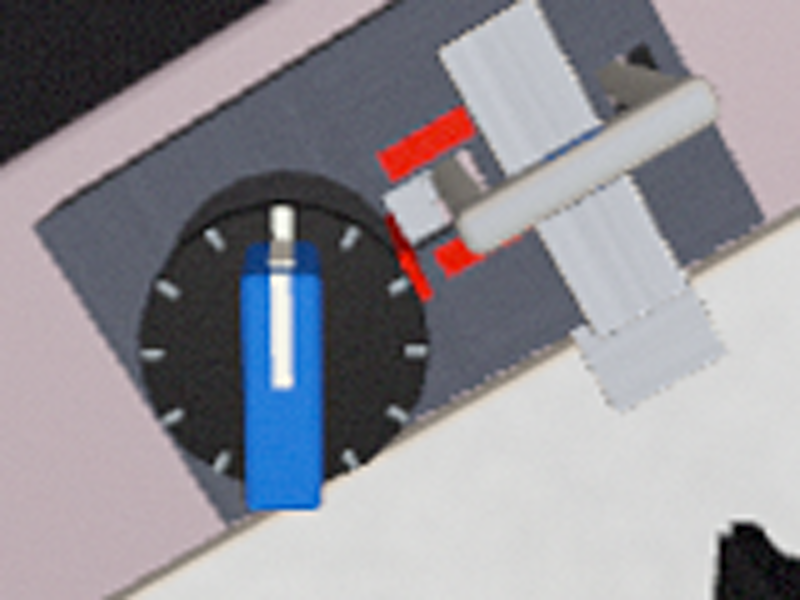

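```bash
cat >> h.py <<'E'
from scipy.optimize import least_squares
def barfit(n,far,near,L,z,x0,c):
    "far/near: pixel mid-points of ends of a level bar; returns centre x,y, angle"
    def f(p):
        u=np.array([np.cos(p[2]),np.sin(p[2])])*L/2
        return np.r_[proj(n,[*(p[:2]+u),z],c)-far, proj(n,[*(p[:2]-u),z],c)-near]
    s=least_squares(f,x0,x_scale=[1,1,.01]); return s.x[:2].round(1),np.degrees(s.x[2]).round(1),s.fun.round(2)
E
python3 - <<'E'
from h import *
c=cal("wrist")
f=lambda x,y:np.array([220+x/5,130+y/5])
print(barfit("wrist",f(282.5,271),f(284,509),44,204,[516,-62,2.6],c))
print("bow",barfit("wrist",f(711,95),f(464,238),56,166,[516,8,1.57],c))
print("disc c",ray("wrist",f(284,346),170,c).round(1))
# case edges: front-left edge of case top z=110
a=ray("wrist",f(38,228),110,c);b=ray("wrist",f(400,0),110,c);d=ray("wrist",f(230,525),110,c)
print(a,b,d,np.degrees(np.arctan2(*(b-a)[1::-1])),np.degrees(np.arctan2(*(d-a)[1::-1])))
E
```

```text
(array([513.4, -62.9]), np.float64(148.6), array([-0.  , -0.35,  0.  ,  0.38]))
bow (array([514.3,   4.9]), np.float64(89.0), array([ 0.9 , -0.47, -0.92,  0.53]))
disc c [513.1 -62.9 170. ]
[ 471.39810418 -104.55459402  110.        ] [471.22683574  -7.24835491 110.        ] [ 556.154669   -105.61246525  110.        ] 90.10084603567228 -0.7150880795591834
```

Emit:
{"op": "drive_tool", "data": {"commands": [{"dx":-3,"dy":-5,"dz":0,"yaw":0},{"dx":0,"dy":0,"dz":-40,"yaw":0},{"dx":0,"dy":0,"dz":-35,"yaw":0},{"dx":0,"dy":0,"dz":-15,"yaw":0},{"dx":0,"dy":0,"dz":0,"yaw":0}], "grip": 0.5}}

```text
t: 3.08
eef_pos: [509.8, -66.9, 209.8]
tcp_rot: [-3.14, -0.005, 2.59]
ft_force: [1.3, -0.1, -0.0]
opening: 0.707
```

```bash
python3 - <<'E'
from h import *
c=cal("wrist")
im=save("wrist","pics/w2.png"); print(env.state()["eef_pos"],env.state()["tcp_rot"])
for q,z in(("dial_grip",192),("shackle_grip",160)):
    for d in env.place_of(q,"wrist")[:2]: print(q,d["pixel"],round(d["conf"],2), ray("wrist",d["pixel"],z,c).round(1))
E
```

```text
[510.82869055 -67.0305964  211.93781507] [-3.14087688e+00 -2.39571407e-03  2.58989097e+00]
dial_grip [293.7, 246.3] 0.74 [517.3 -60.1 192. ]
shackle_grip [378.4, 179.8] 0.62 [517.3  10.8 160. ]
```

View pics/w2.png

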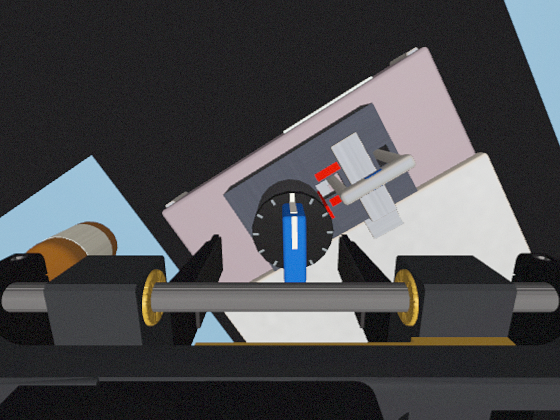

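The bar sits at column ~293, while the mid-line of the jaws is at ~281. I'll refine the measurement.

```bash
python3 - <<'E'
from h import *
s=env.state();print(s["eef_pos"],np.degrees(s["tcp_rot"]),s["t"])
c=cal("wrist")
im=save("wrist","pics/w3.png"); 
cv2.imwrite('pics/w3c.png',cv2.resize(im[170:310,220:380,::-1],None,fx=5,fy=5,interpolation=cv2.INTER_CUBIC)[:600])
t=s["eef_pos"]; print("tcp axis at z204,170:",proj("wrist",[t[0],t[1],204],c),proj("wrist",[t[0],t[1],192],c))
E
```

```text
[512.0513107  -66.89882267 213.9484471 ] [1.79969525e+02 9.27339740e-02 1.48437450e+02] 3.2333
tcp axis at z204,170: [278.17241345 246.78043418] [278.24039947 239.69587954]
```

View pics/w3c.png

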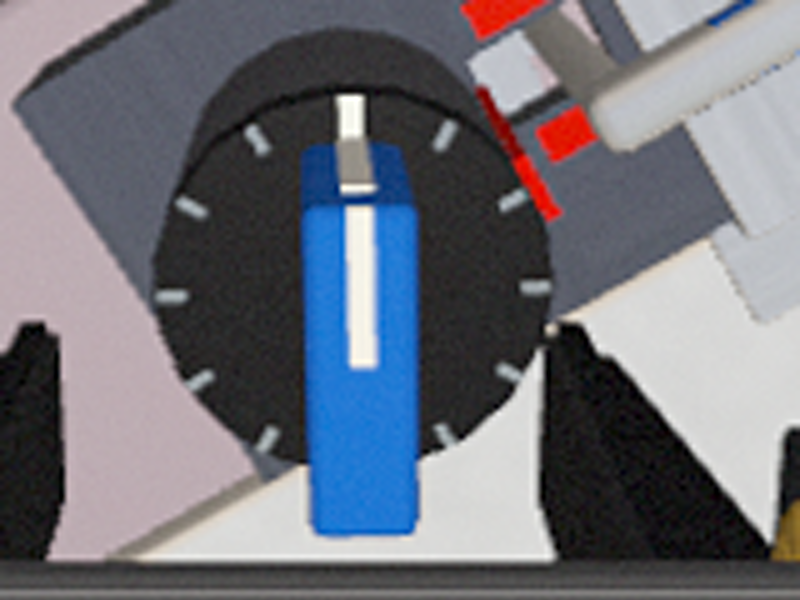

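```bash
python3 - <<'E'
from h import *
c=cal("wrist")
f=lambda x,y:np.array([220+x/5,170+y/5])
s=env.state();print(s["eef_pos"],np.degrees(s["tcp_rot"]),s["t"])
print(barfit("wrist",f(360,206),f(364,533),44,204,[516,-62,2.6],c))
print("disc",ray("wrist",f(352,285),170,c))
E
```

```text
[512.19288597 -66.70591419 214.1877136 ] [1.79956983e+02 1.32541648e-01 1.48457238e+02] 3.2833
(array([515.8, -58.8]), np.float64(149.7), array([-0.02, -1.08,  0.03,  1.22]))
disc [515.78598038 -58.85125745 170.        ]
```

Emit:
{"op": "drive_tool", "data": {"commands": [{"dx":3.5,"dy":7.5,"dz":0,"yaw":1},{"dx":0,"dy":0,"dz":-18,"yaw":0},{"dx":0,"dy":0,"dz":0,"yaw":0},{"dx":0,"dy":0,"dz":0,"yaw":0}]}}

```text
t: 3.62
eef_pos: [515.2, -58.1, 195.0]
tcp_rot: [-3.142, -0.0, 2.61]
ft_force: [-0.5, 0.4, 0.6]
opening: 0.501
```

```bash
python3 - <<'E'
from h import *
s=env.state();print(s["eef_pos"],np.degrees(s["tcp_rot"]),s["t"],s["ft_force"])
im=save("wrist","pics/w4.png"); c=cal("wrist")
cv2.imwrite('pics/w4c.png',cv2.resize(im[170:310,180:380,::-1],None,fx=4,fy=4,interpolation=cv2.INTER_CUBIC))
E
```

```text
[515.23842186 -58.13845344 195.03861201] [-1.79999733e+02 -2.10240289e-02  1.49555525e+02] 3.6167 [-0.5040776   0.37968485  0.59437573]
```

View pics/w4c.png

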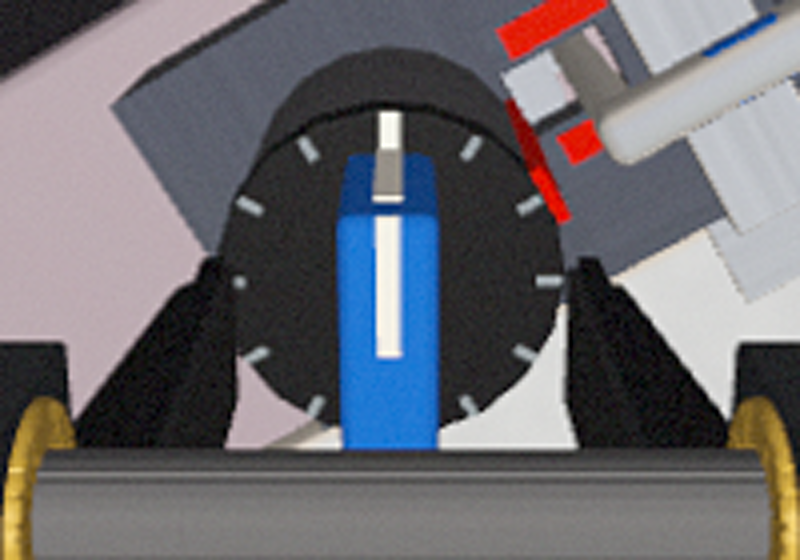

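```bash
python3 - <<'E'
from h import *
c=cal("wrist")
f=lambda x,y:np.array([180+x/4,170+y/4])
print("disc",ray("wrist",f(391,268),170,c), "barfar",ray("wrist",f(388,214),204,c))
print(proj("wrist",[515.2,-58.1,195],c)*4-np.array([720,680]), proj("wrist",[515.2,-58.1,170],c)*4-np.array([720,680]))
E
```

```text
disc [514.84328505 -58.30833051 170.        ] barfar [497.27452228 -48.18321275 204.        ]
[392.59351551 329.74564334] [393.2044086  269.15924974]
```

Emit:
{"op": "drive_tool", "data": {"commands": [{"dx":-0.6,"dy":-1.1,"dz":-10,"yaw":0},{"dx":0,"dy":0,"dz":-9,"yaw":0},{"dx":0,"dy":0,"dz":0,"yaw":0},{"dx":0,"dy":0,"dz":0,"yaw":0}]}}

```text
t: 4.0
eef_pos: [514.3, -59.6, 175.1]
tcp_rot: [-3.141, -0.001, 2.609]
ft_force: [-0.5, -0.1, -0.5]
opening: 0.497
```

Emit:
{"op": "drive_tool", "data": {"commands": [{"dx":0,"dy":0,"dz":0,"yaw":0},{"dx":0,"dy":0,"dz":0,"yaw":0},{"dx":0,"dy":0,"dz":0,"yaw":0},{"dx":0,"dy":0,"dz":0,"yaw":0},{"dx":0,"dy":0,"dz":0,"yaw":0}], "grip": 0}}

```text
t: 4.42
eef_pos: [514.7, -59.6, 175.8]
tcp_rot: [3.141, 0.0, 2.61]
ft_force: [-0.3, 1.1, -0.1]
opening: 0.206
```

```bash
python3 - <<'E'
from h import *
s=env.state();print(s)
E
```

```text
{'t': 4.4167, 'joints': array([-2.42893599e-01,  3.87444860e-01,  1.86467224e+00,  1.03834247e-04,
        8.89170040e-01, -1.28166749e+00]), 'qvel': array([ 0.00013904, -0.00025268,  0.00087235, -0.00047522,  0.00023217,
       -0.00090664]), 'tau': array([-6.87726511e-03, -5.02049410e+01, -2.18508071e+01, -8.45096656e-03,
        9.00015235e-02,  1.00199854e-04]), 'eef_pos': array([514.65616586, -59.60896797, 175.80555296]), 'tcp_rot': array([3.14142824e+00, 2.69838902e-04, 2.60950478e+00]), 'ft_force': array([-0.29768943,  1.09491955, -0.1359956 ]), 'moment': array([ 0.03294478, -0.17554971,  0.03134232]), 'opening': 0.205747524549089}
```

Emit:
{"op": "drive_tool", "data": {"commands": [{"dx":0,"dy":0,"dz":0,"yaw":0},{"dx":0,"dy":0,"dz":0,"yaw":0},{"dx":0,"dy":0,"dz":0,"yaw":0},{"dx":0,"dy":0,"dz":0,"yaw":0}]}}

```text
t: 4.75
eef_pos: [514.6, -59.7, 175.8]
tcp_rot: [3.142, 0.0, 2.61]
ft_force: [-1.9, -1.5, 2.1]
opening: 0.147
```

Emit:
{"op": "drive_tool", "data": {"commands": [{"dx":0,"dy":0,"dz":0,"yaw":-6},{"dx":0,"dy":0,"dz":0,"yaw":-6},{"dx":0,"dy":0,"dz":0,"yaw":-6},{"dx":0,"dy":0,"dz":0,"yaw":-6},{"dx":0,"dy":0,"dz":0,"yaw":-6}]}}

```text
t: 5.17
eef_pos: [515.0, -59.3, 175.8]
tcp_rot: [3.14, 0.0, 2.081]
ft_force: [3.7, 3.0, -0.2]
opening: 0.147
```

Emit:
{"op": "drive_tool", "data": {"commands": [{"dx":0,"dy":0,"dz":0,"yaw":0},{"dx":0,"dy":0,"dz":0,"yaw":0}]}}

```text
t: 5.33
eef_pos: [515.0, -59.3, 175.8]
tcp_rot: [3.141, 0.0, 2.089]
ft_force: [2.5, 3.6, 0.5]
opening: 0.143
```

```bash
python3 - <<'E'
from h import *
s=env.state();print({k:s[k] for k in("eef_pos","tcp_rot","ft_force","moment","opening")})
E
```

```text
{'eef_pos': array([514.95750673, -59.32863547, 175.750052  ]), 'tcp_rot': array([3.14060383e+00, 1.40731969e-04, 2.08914768e+00]), 'ft_force': array([2.48214206, 3.60961633, 0.50838326]), 'moment': array([ 0.6634279 , -0.54233568, -0.01913045]), 'opening': 0.14346902516104748}
```

Emit:
{"op": "drive_tool", "data": {"commands": [{"dx":0,"dy":0,"dz":0,"yaw":-6},{"dx":0,"dy":0,"dz":0,"yaw":-6},{"dx":0,"dy":0,"dz":0,"yaw":-6},{"dx":0,"dy":0,"dz":0,"yaw":-6},{"dx":0,"dy":0,"dz":0,"yaw":-6}]}}

```text
t: 5.75
eef_pos: [515.5, -59.2, 175.8]
tcp_rot: [3.14, -0.0, 1.561]
ft_force: [7.9, 5.3, -2.0]
opening: 0.145
```

Emit:
{"op": "drive_tool", "data": {"commands": [{"dx":0,"dy":0,"dz":0,"yaw":0},{"dx":0,"dy":0,"dz":0,"yaw":0},{"dx":0,"dy":0,"dz":0,"yaw":0}]}}

```text
t: 6.0
eef_pos: [515.5, -59.2, 175.8]
tcp_rot: [3.139, -0.001, 1.566]
ft_force: [5.8, 5.1, -0.9]
opening: 0.146
```

```bash
python3 - <<'E'
from h import *
s=env.state();print({k:s[k] for k in("eef_pos","tcp_rot","ft_force","moment","opening")})
save("wrist","pics/w5.png")
E
```

```text
{'eef_pos': array([515.47034949, -59.23534135, 175.78920494]), 'tcp_rot': array([ 3.13948961e+00, -5.07522474e-04,  1.56595931e+00]), 'ft_force': array([ 5.80933771,  5.13370903, -0.89485042]), 'moment': array([ 0.79913518, -1.00508253,  0.01509649]), 'opening': 0.1463104368578967}
```

View pics/w5.png

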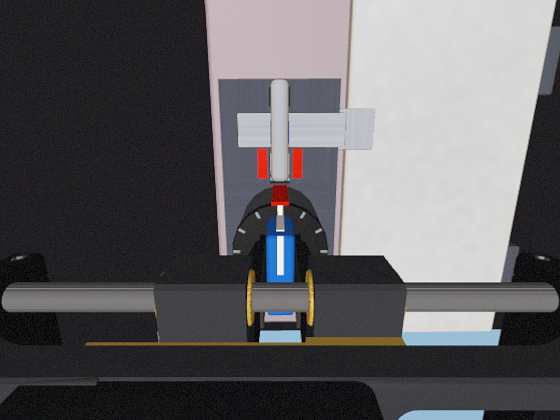

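The white line (280,213) points straight at the red mark (280,195), and the twist moment is about 0. I'll open the gripper, lift, and check that the dial rests in the notch.

Emit:
{"op": "drive_tool", "data": {"commands": [{"dx":0,"dy":0,"dz":0,"yaw":0},{"dx":0,"dy":0,"dz":0,"yaw":0},{"dx":0,"dy":0,"dz":0,"yaw":0},{"dx":0,"dy":0,"dz":0,"yaw":0}], "grip": 0.5}}

```text
t: 6.38
eef_pos: [514.4, -59.7, 175.6]
tcp_rot: [-3.141, 0.0, 1.563]
ft_force: [0.3, -0.2, -0.0]
opening: 0.371
```

Emit:
{"op": "drive_tool", "data": {"commands": [{"dx":0,"dy":0,"dz":10,"yaw":0},{"dx":0,"dy":0,"dz":30,"yaw":0},{"dx":0,"dy":10,"dz":20,"yaw":0},{"dx":0,"dy":0,"dz":0,"yaw":0},{"dx":0,"dy":0,"dz":0,"yaw":0}]}}

```text
t: 6.8
eef_pos: [514.9, -49.5, 237.0]
tcp_rot: [3.139, 0.001, 1.563]
ft_force: [0.4, -0.3, -0.6]
opening: 0.5
```

```bash
python3 - <<'E'
from h import *
s=env.state();print({k:s[k] for k in("eef_pos","tcp_rot","ft_force","moment","opening")})
c=cal("wrist");im=save("wrist","pics/w6.png")
cv2.imwrite('pics/w6c.png',cv2.resize(im[100:250,200:360,::-1],None,fx=4,fy=4,interpolation=cv2.INTER_CUBIC))
t=s["eef_pos"]
print([proj("wrist",[t[0],y,z],c).round(1) for y,z in((t[1],235),(10,166),(t[1],192))])
E
```

```text
{'eef_pos': array([514.85053138, -49.4869582 , 237.0002512 ]), 'tcp_rot': array([3.13910225e+00, 6.38678774e-04, 1.56322021e+00]), 'ft_force': array([ 0.43068874, -0.30796677, -0.57844967]), 'moment': array([-0.05454558, -0.17792807,  0.00904152]), 'opening': 0.4998637367319808}
[array([278.7, 253.5]), array([278.1, 142.6]), array([278.8, 229.5])]
```

View pics/w6c.png

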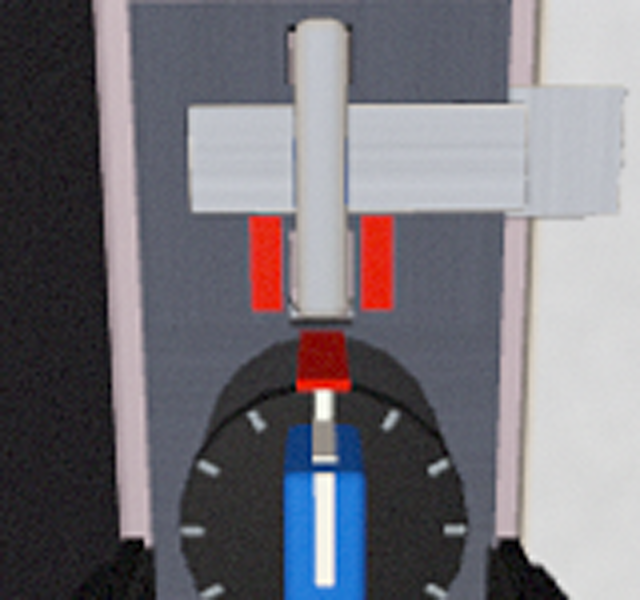

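View pics/w6.png

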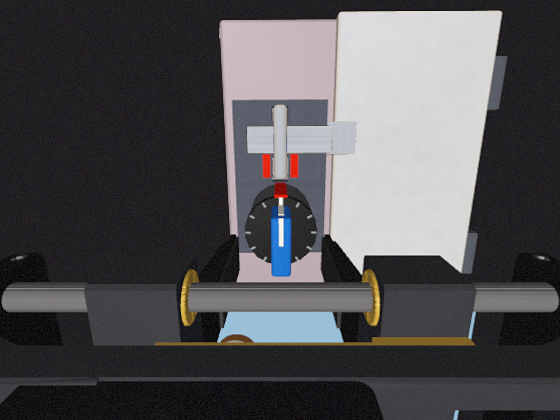

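```bash
python3 - <<'E'
from h import *
c=cal("wrist")
f=lambda x,y:np.array([200+x/4,100+y/4])
print(barfit("wrist",f(322,22),f(322,315),56,166,[515,8,1.57],c), ray("wrist",f(324,535),170,c))
E
```

```text
(array([516.1,   9.4]), np.float64(89.6), array([-0.  , -1.66,  0.  ,  1.88])) [515.9785123  -60.30692748 170.        ]
```

Emit:
{"op": "drive_tool", "data": {"commands": [{"dx":0,"dy":25,"dz":0,"yaw":0},{"dx":0,"dy":34,"dz":0,"yaw":0},{"dx":0,"dy":0,"dz":-30,"yaw":0},{"dx":0,"dy":0,"dz":0,"yaw":0},{"dx":0,"dy":0,"dz":0,"yaw":0}]}}

```text
t: 7.27
eef_pos: [513.8, 9.3, 204.4]
tcp_rot: [-3.138, -0.0, 1.563]
ft_force: [0.6, -0.3, 0.3]
opening: 0.497
```

```bash
python3 - <<'E'
from h import *
s=env.state();print({k:s[k] for k in("eef_pos","tcp_rot","ft_force","moment","opening")})
im=save("wrist","pics/w7.png")
E
```

```text
{'eef_pos': array([513.77845412,   9.3077149 , 204.43303495]), 'tcp_rot': array([-3.13758456e+00, -2.27027351e-04,  1.56293622e+00]), 'ft_force': array([ 0.64639677, -0.26722677,  0.25580298]), 'moment': array([-0.05594298, -0.13487981,  0.04450187]), 'opening': 0.49667297616170586}
```

View pics/w7.png

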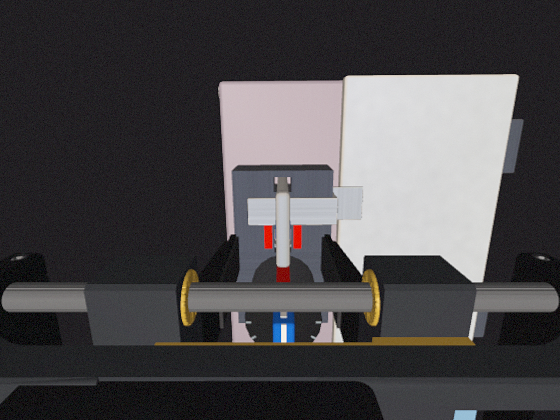

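Emit:
{"op": "drive_tool", "data": {"commands": [{"dx":0,"dy":0,"dz":-30,"yaw":0},{"dx":0,"dy":0,"dz":-24,"yaw":0},{"dx":0,"dy":0,"dz":-9,"yaw":0},{"dx":0,"dy":0,"dz":0,"yaw":0},{"dx":0,"dy":0,"dz":0,"yaw":0}]}}

```text
t: 7.73
eef_pos: [515.1, 8.9, 143.5]
tcp_rot: [3.141, 0.0, 1.562]
ft_force: [0.4, -0.9, -0.2]
opening: 0.5
```

Emit:
{"op": "drive_tool", "data": {"commands": [{"dx":0,"dy":0,"dz":0,"yaw":0},{"dx":0,"dy":0,"dz":0,"yaw":0},{"dx":0,"dy":0,"dz":0,"yaw":0},{"dx":0,"dy":0,"dz":0,"yaw":0},{"dx":0,"dy":0,"dz":0,"yaw":0}], "grip": 0}}

```text
t: 8.15
eef_pos: [514.8, 9.4, 143.1]
tcp_rot: [3.141, 0.0, 1.562]
ft_force: [-0.1, -0.6, -0.7]
opening: 0.202
```

Emit:
{"op": "drive_tool", "data": {"commands": [{"dx":0,"dy":0,"dz":0,"yaw":0},{"dx":0,"dy":0,"dz":0,"yaw":0},{"dx":0,"dy":0,"dz":0,"yaw":0},{"dx":0,"dy":0,"dz":0,"yaw":0},{"dx":0,"dy":0,"dz":0,"yaw":0}]}}

```text
t: 8.57
eef_pos: [514.7, 9.4, 142.8]
tcp_rot: [3.141, -0.0, 1.562]
ft_force: [0.7, 1.1, 2.5]
opening: 0.099
```

```bash
python3 - <<'E'
from h import *
s=env.state();print({k:s[k] for k in("eef_pos","tcp_rot","ft_force","moment","opening")})
im=save("wrist","pics/w8.png")
E
```

```text
{'eef_pos': array([514.74518139,   9.44759887, 142.78649618]), 'tcp_rot': array([ 3.14112562e+00, -6.00034421e-06,  1.56232401e+00]), 'ft_force': array([0.68233921, 1.07226686, 2.48423057]), 'moment': array([-0.02609422, -0.13538387, -0.00724768]), 'opening': 0.09860559843311154}
```

View pics/w8.png

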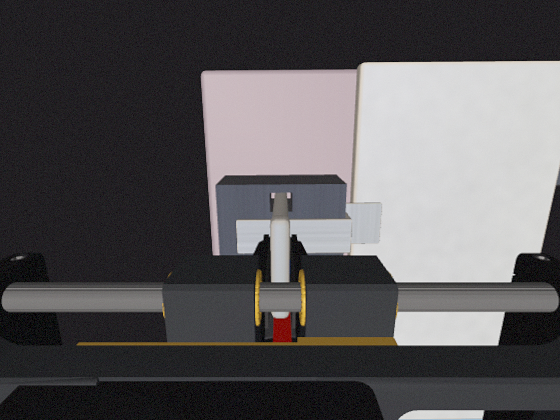

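The bow at column 281 is centred between the pads, with an opening of about 9.4 mm. I'll pull it up gently.

Emit:
{"op": "drive_tool", "data": {"commands": [{"dx":0,"dy":0,"dz":3,"yaw":0},{"dx":0,"dy":0,"dz":5,"yaw":0},{"dx":0,"dy":0,"dz":5,"yaw":0},{"dx":0,"dy":0,"dz":0,"yaw":0}]}}

```text
t: 8.95
eef_pos: [514.9, 9.4, 156.7]
tcp_rot: [3.14, 0.0, 1.562]
ft_force: [0.8, -0.4, -0.8]
opening: 0.103
```

Emit:
{"op": "drive_tool", "data": {"commands": [{"dx":0,"dy":0,"dz":10,"yaw":0},{"dx":0,"dy":0,"dz":15,"yaw":0},{"dx":0,"dy":0,"dz":15,"yaw":0},{"dx":0,"dy":0,"dz":15,"yaw":0},{"dx":0,"dy":0,"dz":0,"yaw":0}]}}

```text
t: 9.37
eef_pos: [515.6, 9.3, 213.6]
tcp_rot: [3.137, 0.0, 1.562]
ft_force: [0.3, 0.3, -0.8]
opening: 0.102
```

```bash
python3 - <<'E'
from h import *
s=env.state();print({k:s[k] for k in("eef_pos","tcp_rot","ft_force","moment","opening")})
im=save("scene","pics/s2.png");cv2.imwrite('pics/s2c.png',cv2.resize(im[100:280,180:360,::-1],None,fx=3.3,fy=3.3,interpolation=cv2.INTER_CUBIC))
E
```

```text
{'eef_pos': array([515.58988816,   9.33767527, 213.5663168 ]), 'tcp_rot': array([3.13722987e+00, 4.42682237e-04, 1.56238997e+00]), 'ft_force': array([ 0.31177477,  0.33288741, -0.7694612 ]), 'moment': array([ 0.00889552, -0.08650322,  0.03208169]), 'opening': 0.10185769402392368}
```

View pics/s2c.png

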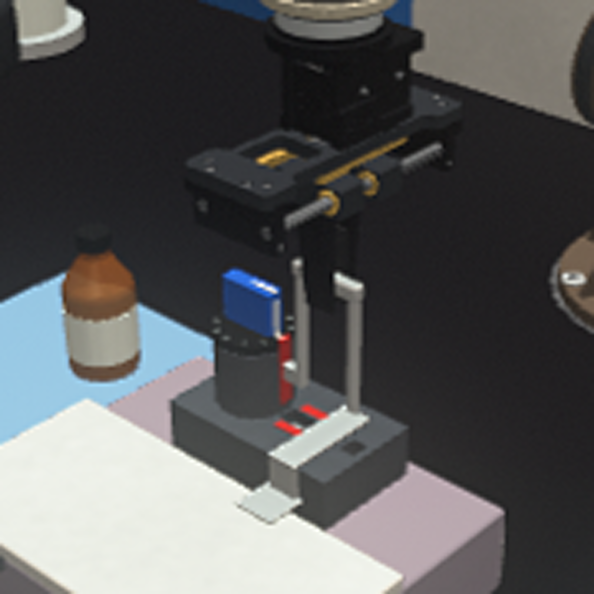

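The shackle is out of the lock and the dial is still on the mark. I'll lift it and measure the reader precisely.

Emit:
{"op": "drive_tool", "data": {"commands": [{"dx":0,"dy":0,"dz":15,"yaw":0},{"dx":0,"dy":0,"dz":15,"yaw":0},{"dx":0,"dy":10,"dz":10,"yaw":0},{"dx":0,"dy":10,"dz":0,"yaw":0},{"dx":0,"dy":10,"dz":0,"yaw":0}]}}

```text
t: 9.83
eef_pos: [514.4, 40.5, 250.2]
tcp_rot: [3.142, -0.0, 1.562]
ft_force: [0.5, 0.4, -1.8]
opening: 0.102
```

```bash
python3 - <<'E'
from h import *
for n in ("top","scene"):
    im=save(n,f"pics/{n}3.png")
    r=env.place_of("reader_top",n); print([(d["pixel"],round(d["conf"],2),ray(n,d["pixel"],24).round(1)) for d in r[:2]])
    # ring by blue colour within ROI
    x0,x1,y0,y1=(135,200,222,275) if n=="top" else (375,450,275,330)
    h=cv2.cvtColor(im,cv2.COLOR_RGB2HSV); m=cv2.inRange(h,(100,140,60),(125,255,255)); k=np.zeros_like(m);k[y0:y1,x0:x1]=m[y0:y1,x0:x1]
    ys,xs=np.where(k>0); print(n,len(xs))
    e=cv2.fitEllipse(cv2.convexHull(np.c_[xs,ys].astype(np.float32))); print(e, ray(n,e[0],24).round(1))
    # median in world
    W=np.array([ray(n,(a,b),24)[:2] for a,b in zip(xs,ys)]); print(cv2.fitEllipse(cv2.convexHull(W.astype(np.float32))))
E
```

```text
[([163.6, 249.5], 0.93, array([422.6, 316.6,  24. ]))]
top 84
((166.9833526611328, 247.82786560058594), (25.678359985351562, 25.878026962280273), 56.1402702331543) [426.9 308.2  24. ]
((427.0928649902344, 308.2672119140625), (64.12882995605469, 64.58151245117188), 117.46747589111328)
[([413.3, 299.3], 0.92, array([424.6, 306.7,  24. ]))]
scene 211
((413.35589599609375, 300.6751403808594), (21.823923110961914, 34.41543197631836), 105.1322021484375) [428.3 308.8  24. ]
((427.96246337890625, 308.073974609375), (67.64766693115234, 68.59744262695312), 116.05975341796875)
```

Emit:
{"op": "drive_tool", "data": {"commands": [{"dx":0,"dy":15,"dz":0,"yaw":0},{"dx":-5,"dy":20,"dz":0,"yaw":0},{"dx":-8,"dy":22,"dz":0,"yaw":0},{"dx":-8,"dy":22,"dz":0,"yaw":0},{"dx":-8,"dy":22,"dz":0,"yaw":0}]}}

```text
t: 10.45
eef_pos: [485.1, 141.0, 250.0]
tcp_rot: [-3.141, 0.0, 1.562]
ft_force: [0.9, -0.4, -0.8]
opening: 0.104
```

Emit:
{"op": "drive_tool", "data": {"commands": [{"dx":-8,"dy":22,"dz":0,"yaw":0},{"dx":-8,"dy":22,"dz":0,"yaw":0},{"dx":-8,"dy":22,"dz":0,"yaw":0},{"dx":-8,"dy":22,"dz":0,"yaw":0},{"dx":-8,"dy":22,"dz":0,"yaw":0}]}}

```text
t: 10.87
eef_pos: [445.0, 251.2, 250.1]
tcp_rot: [-3.141, 0.0, 1.562]
ft_force: [-0.6, 0.3, -1.4]
opening: 0.101
```

Emit:
{"op": "drive_tool", "data": {"commands": [{"dx":-8,"dy":22,"dz":0,"yaw":0},{"dx":-8,"dy":20,"dz":0,"yaw":0},{"dx":-2,"dy":15,"dz":-10,"yaw":0},{"dx":0,"dy":0,"dz":-20,"yaw":0},{"dx":0,"dy":0,"dz":-20,"yaw":0}]}}

```text
t: 11.28
eef_pos: [427.4, 308.1, 199.8]
tcp_rot: [3.141, -0.0, 1.564]
ft_force: [0.3, -1.4, -1.8]
opening: 0.103
```

Emit:
{"op": "drive_tool", "data": {"commands": [{"dx":0,"dy":0,"dz":0,"yaw":0},{"dx":0,"dy":0,"dz":0,"yaw":0},{"dx":0,"dy":0,"dz":0,"yaw":0}]}}

```text
t: 11.53
eef_pos: [428.1, 307.4, 201.3]
tcp_rot: [3.141, -0.0, 1.562]
ft_force: [0.3, -0.6, -0.3]
opening: 0.102
```

```bash
python3 - <<'E'
from h import *
s=env.state();print({k:s[k] for k in("eef_pos","tcp_rot","ft_force","moment","opening")})
im=save("scene","pics/s4.png");cv2.imwrite('pics/s4c.png',cv2.resize(im[120:340,320:520,::-1],None,fx=2.7,fy=2.7,interpolation=cv2.INTER_CUBIC))
for q in("shackle_grip","shackle_foot"): print(q,[(d["pixel"],round(d["conf"],2)) for d in env.place_of(q,"scene")])
t=s["eef_pos"]; print(proj("scene",t+[0,0,17]),proj("scene",t+[0,0,17-90]))
E
```

```text
{'eef_pos': array([428.05121242, 307.38468646, 201.32623715]), 'tcp_rot': array([ 3.14105779e+00, -2.13749644e-04,  1.56201037e+00]), 'ft_force': array([ 0.30745751, -0.64421732, -0.3367943 ]), 'moment': array([-0.02359968, -0.12407481, -0.02266416]), 'opening': 0.10229429335757333}
shackle_grip [([422.7, 264.5], 0.3)]
shackle_foot [([421.0, 260.3], 0.59)]
[428.12726133 224.2068707 ] [420.60496156 261.55712741]
```

View pics/s4c.png

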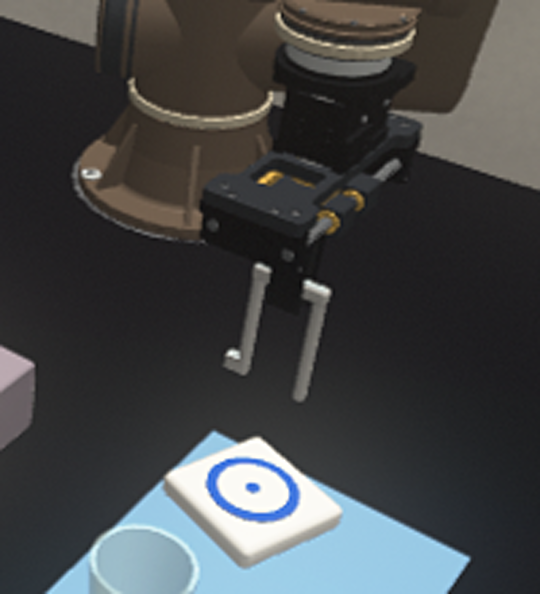

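The shackle hangs upright, its leg ends at crop px (235,368) and (300,397), consistent with the prediction. I'll lower it 54 mm.

Emit:
{"op": "drive_tool", "data": {"commands": [{"dx":-0.5,"dy":0.5,"dz":-20,"yaw":0},{"dx":0,"dy":0,"dz":-20,"yaw":0},{"dx":0,"dy":0,"dz":-10,"yaw":0},{"dx":0,"dy":0,"dz":-4,"yaw":0},{"dx":0,"dy":0,"dz":0,"yaw":0}]}}

```text
t: 12.1
eef_pos: [427.1, 307.8, 146.4]
tcp_rot: [-3.141, 0.0, 1.562]
ft_force: [-0.3, -0.2, -0.6]
opening: 0.1
```

Emit:
{"op": "drive_tool", "data": {"commands": [{"dx":0,"dy":0,"dz":0,"yaw":0},{"dx":0,"dy":0,"dz":0,"yaw":0},{"dx":0,"dy":0,"dz":0,"yaw":0},{"dx":0,"dy":0,"dz":0,"yaw":0}]}}

```text
t: 12.43
eef_pos: [427.3, 308.0, 147.2]
tcp_rot: [3.141, -0.0, 1.562]
ft_force: [0.2, -0.2, -0.8]
opening: 0.102
```

```bash
python3 - <<'E'
from h import *
s=env.state();print({k:s[k] for k in("eef_pos","tcp_rot","ft_force","moment","opening")})
im=save("scene","pics/s5.png")
print([(d["pixel"],round(d["conf"],2)) for d in env.place_of("shackle_foot","scene")],proj("scene",[427.4,308.2,74]))
a=cv2.resize(im[140:340,360:480,::-1],None,fx=3,fy=3,interpolation=cv2.INTER_CUBIC)
b=cv2.resize(im[160:260,200:340,::-1],None,fx=3,fy=3,interpolation=cv2.INTER_CUBIC)
o=np.zeros((600,790,3),np.uint8);o[:,:360]=a;o[:300,365:785]=b;cv2.imwrite('pics/s5c.png',o)
im=save("top","pics/t5.png")
E
```

```text
{'eef_pos': array([427.31855824, 308.03563057, 147.24529914]), 'tcp_rot': array([ 3.14062448e+00, -4.82482265e-04,  1.56234497e+00]), 'ft_force': array([ 0.19510003, -0.24272974, -0.82209732]), 'moment': array([-0.01178114, -0.09005732,  0.02056663]), 'opening': 0.10187547291024428}
[([418.8, 282.9], 0.62)] [416.94159415 282.3157054 ]
```

View pics/s5c.png

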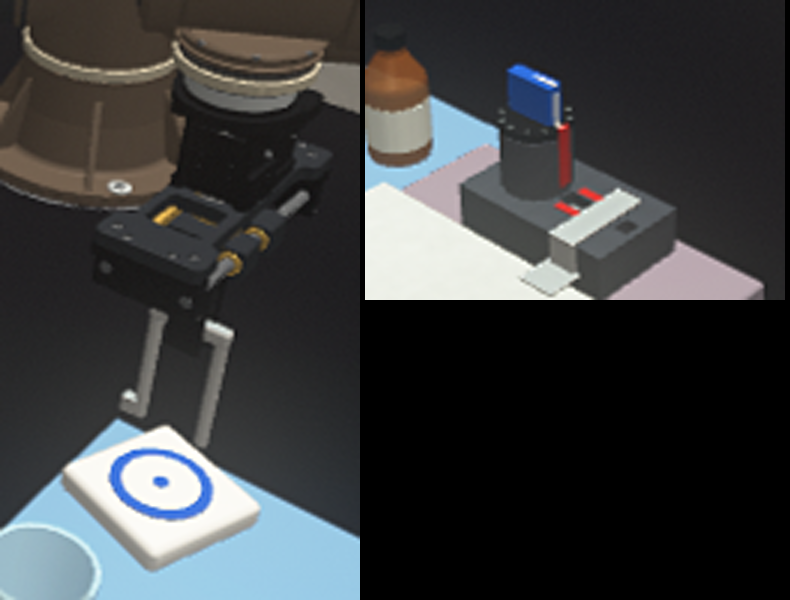

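View pics/t5.png

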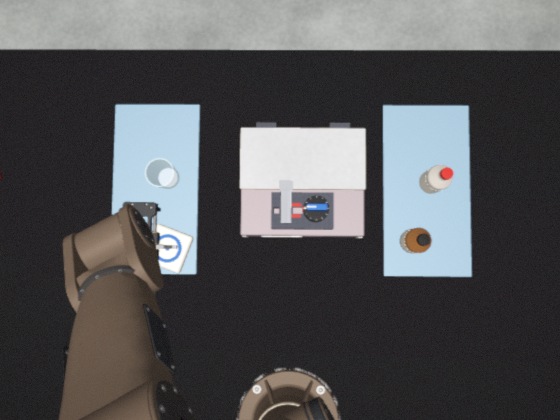

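The leg ends average (416.5,282.5) px against an expected (416.9,282.3), so the shackle is centred, upright and 50 mm up. The dial is still on the mark and the bottles and beaker haven't moved. I'll hand the job in.

```bash
python3 -c "
from cell import env
print(env.job_done())"
```

```text
the job is handed in; nothing more can be done
None
```

The lock is open, and the gripper is holding the shackle upright over the middle of the reader. I handed the job in at about 12.5 s; it reports no verdict.

**What I did:** I turned the dial clockwise two clicks (60°) in one grasp, until the white line pointed at the red mark. After I let go it stayed in that notch. I then pulled the shackle straight up out of the lock with no noticeable resistance, carried it to the reader and lowered it.

**Last checks:**
- **Position:** the middle of the leg ends shows within half a pixel of where a point 50 mm above the reader's centre should appear in the scene picture. The arm's own position reading agrees.
- **Hold:** the forces are near zero and the gripper opening is steady on the bow at about 9.7 mm.
- **Surroundings:** the dial still points at the mark, and the bottles and beaker have not moved.

**Disagreements:**
- **Reader position:** the networks put it up to about 11 mm off in y, so I used the centre of its blue ring, which both fixed cameras gave to within about 1 mm.
- **Shackle foot:** in the last picture, the network's estimate was about 2 pixels from where I read it by hand.
- **Dial position:** my first wrist-camera measurement was a few millimetres off because the arm was still settling, so I measured again before grasping.

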